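# Set out the spice tins from the latched chest

### The job

Set out the spices for the cook: on the chest swing the keeper clear, draw the bolt it was blocking and slide the lid open; lift out every spice tin and stand them all upright, flat on the floor of the rail tray while it waits at its first stop. Then slide the loaded tray along its rail until it clicks into the next stop (the middle one, no further) slide the chest lid fully shut and shoot the bolt home again (the keeper may stay off). Leave the other things on the counter where they are.

Things in the scene. Friction and masses are not known exactly. Their poses are not given: they have to be found in the camera images.
- chest: fixed wooden spice chest, origin on the counter, x away from the robot, y left. Front deck (x -140 to -75 mm, 72 high) carries two brass catches. Behind it the box: inside x -75 to 92, y -117 to 117, floor 8 mm up, walls to 72, along the walls' foot a curb 14 mm high and wide (20 wide in front); two to four tins stand in it under the lid. Rear arms (to x 268) carry the open lid
- keeper (a joint): first catch: flat brass arm, 45 mm long, on the deck, with an upright pivot at chest (-95, -75) mm. At 0 it points along chest +y and blocks the bolt (starts 0 to 0.08). Swings level, its tip towards the robot (chest -x, anticlockwise from above), to at most 1.5 rad; past about 1 rad it is clear of the bolt. Light friction, stays where left
- keeper_peg (a point): top of the keeper's upright round peg, 12 mm thick, 30 mm tall, 38 mm from the pivot; its top is 114 mm above the counter
- bolt (a joint): second latch: brass bolt that slides along the chest's front; its side hook reaches over the lid (to chest x -59, 89 mm up) behind a small cleat at the lid's front left. 0 = shot (lid locked), 0.030 m = fully drawn, towards chest -y (right); from 0.02 the lid is free. It cannot be drawn while the keeper stands in its way. Friction about 1.5 N, stays where left
- bolt_peg (a point): top of the bolt's upright round peg, 14 mm thick, 30 mm tall, at chest (-95, 30) mm when shot; its top is 114 mm above the counter
- lid (a joint): flat wooden lid, 7 mm thick, top 81 mm above the counter; slides level along chest +x (away from the robot). 0 = shut, 0.165 m = fully open. Friction about 2 N, stays where left. With the bolt shot it moves only 2 mm, and the bolt can be shot only with the lid fully shut
- lid_handle (a point): middle of the top of the lid's upright brass bar handle: 46 mm long along chest y, 12 mm thick, 28 mm high, top 109 mm above the counter; at chest x -55 mm with the lid shut
- rail: fixed steel rail for the tray; its y is the direction of the rail, origin under the middle stop. Stops (pairs of brass ridges) lie at rail y +120, 0 and -120 mm; raised end bars, 22 mm high
- tray (a joint): aluminium tray on the rail; moves along rail -y (to the robot's right). 0 = first stop (start), 0.12 m = next stop, 0.24 = last stop. A sprung ball under it clicks into each stop and holds it there; leaving or entering one takes about 8 N, and within about 6 mm of a stop it centres itself; else friction about 1.5 N
- tray_in (a point): centre of the tray's inner floor, 32 mm above the counter. x, y as the rail's. Inside 210 mm (x) x 150 mm (y), rim 15 mm high, flat floor without pockets: four tins fit, long sides along x, two by two
- tray_handle (a point): middle of the top of the tray's upright brass handle plate outside its near rim (130 mm to -x of the tray's centre): 40 mm along rail y, 12 mm thick, 54 mm high, top 86 mm above the counter
- tin1: lidded steel spice tin: box 82 (its x) x 54 (its y) x 36 mm high with a dark wooden grip bar along its y (across the tin), centred on top: 44 long, 12 thick, 24 high, so 60 mm high in all; about 0.16 kg. Origin: centre of its underside. z up when upright
- tin2: lidded steel spice tin: box 82 (its x) x 54 (its y) x 36 mm high with a dark wooden grip bar along its y (across the tin), centred on top: 44 long, 12 thick, 24 high, so 60 mm high in all; about 0.16 kg. Origin: centre of its underside. z up when upright
- tin3: lidded steel spice tin: box 82 (its x) x 54 (its y) x 36 mm high with a dark wooden grip bar along its y (across the tin), centred on top: 44 long, 12 thick, 24 high, so 60 mm high in all; about 0.16 kg. Origin: centre of its underside. z up when upright
- tin4: lidded steel spice tin: box 82 (its x) x 54 (its y) x 36 mm high with a dark wooden grip bar along its y (across the tin), centred on top: 44 long, 12 thick, 24 high, so 60 mm high in all; about 0.16 kg. Origin: centre of its underside. z up when upright
- mug: white mug, bystander, 80 mm wide, 92 mm high. Origin: centre of its underside
- tomato_a: tomato, bystander, 68 mm wide, 56 mm high
- tomato_b: tomato, bystander, 68 mm wide, 56 mm high
- mill: wooden pepper mill, bystander, 54 mm wide, 172 mm high
- ramekin: small blue cup, bystander, 84 mm wide, 45 mm high
- spoon: wooden spoon lying flat, bystander, 200 mm long

How it is judged:
On the way, in this order (a step that is already met when the one before it is completed fails the run):
1. the keeper is swung clear while the bolt is still shot (value of joint keeper above 0.9 rad and value of joint bolt below 0.012 m), for 0.2 s.
2. the bolt is drawn (value of joint bolt above 0.02 m), for 0.2 s.
3. the lid is open (value of joint lid above 0.12 m), for 0.2 s.
4. all tins stand released on the tray's floor, the tray still at its first stop (x of tin1 in the frame of tray_in between -0.08 and 0.08 m and y of tin1 in the frame of tray_in between -0.052 and 0.052 m and z of each of tin1, tin2, tin3, tin4 in the frame of tray_in below 0.005 m and angle between each of tin1, tin2, tin3, tin4's own z axis and vertical below 0.12 rad and linear speed of each of tin1, tin2, tin3, tin4 below 0.03 m/s and contact force between the fingers and tin1 below 0.3 N and x of tin2 in the frame of tray_in between -0.08 and 0.08 m and y of tin2 in the frame of tray_in between -0.052 and 0.052 m and contact force between the fingers and tin2 below 0.3 N and x of tin3 in the frame of tray_in between -0.08 and 0.08 m and y of tin3 in the frame of tray_in between -0.052 and 0.052 m and contact force between the fingers and tin3 below 0.3 N and x of tin4 in the frame of tray_in between -0.08 and 0.08 m and y of tin4 in the frame of tray_in between -0.052 and 0.052 m and contact force between the fingers and tin4 below 0.3 N and value of joint tray below 0.015 m), for 0.2 s.
5. the tray is in the next stop (value of joint tray between 0.114 and 0.126 m), for 0.2 s.
At the end, for the whole second after the job is handed in: every tin present stands upright (within 0.12 rad) on the tray's floor, inside the rim (not on it or on another tin), released and at rest; the tray rests in the middle stop (within 6 mm); the lid is shut to within 8 mm and the bolt shot to within 6 mm (all of step 5 and x of tin1 in the frame of tray_in between -0.08 and 0.08 m and y of tin1 in the frame of tray_in between -0.052 and 0.052 m and z of each of tin1, tin2, tin3, tin4 in the frame of tray_in below 0.005 m and angle between each of tin1, tin2, tin3, tin4's own z axis and vertical below 0.12 rad and linear speed of each of tin1, tin2, tin3, tin4 below 0.03 m/s and contact force between the fingers and tin1 below 0.3 N and x of tin2 in the frame of tray_in between -0.08 and 0.08 m and y of tin2 in the frame of tray_in between -0.052 and 0.052 m and contact force between the fingers and tin2 below 0.3 N and x of tin3 in the frame of tray_in between -0.08 and 0.08 m and y of tin3 in the frame of tray_in between -0.052 and 0.052 m and contact force between the fingers and tin3 below 0.3 N and x of tin4 in the frame of tray_in between -0.08 and 0.08 m and y of tin4 in the frame of tray_in between -0.052 and 0.052 m and contact force between the fingers and tin4 below 0.3 N and velocity of joint tray below 0.01 m/s and value of joint lid below 0.008 m and value of joint bolt below 0.006 m); the robot touches nothing.
It fails at once if another thing on the counter (mug, tomatoes, mill, cup, spoon) is pushed more than 40 mm from its place (distance of any of mug, tomato_a, tomato_b, mill, ramekin, spoon from where it was at the start of the episode above 0.04 m).
Of tin1, tin2, tin3, tin4 only 2 to 4 are there at a start; the rules pass over those that are not, and their reading is None.
At some moment in a run one of tin1, tin2, tin3, tin4 may be knocked a few centimetres aside while the robot is not near it.
Once in a run the grip may slacken for a moment while it holds something.
It also fails if it takes over 208 s, if anything falls off the work surface, if the arm or the gripper's body presses on something with over 40 N, if the wrist force passes 120 N, or if a joint passes its speed limit or range.

### The arm

A 7-joint arm with a two-finger parallel gripper is mounted at the origin on the work surface. World frame = base frame: x ahead of the robot, y to its left, z up, the work surface at z = 0. Lengths are in m, angles in rad, forces in N, time in s.
With the tool pointing down it reaches from about 0.4 to 0.875 m from the base axis. Payload 6.5 kg.
Tool frame: the origin (TCP) lies at the very end of the fingers, on their centre line; the grasp point (between the pads) lies 19 mm behind it (bot.grip_point_offset is the distance from the TCP to the grasp point, in m); y points along the fingers, z is the direction in which the jaws open and shut, and the axes are right-handed (so a half turn about y gives the same grasp; the last joint's range is limited). The gripper opens to 85 mm and grips with 20 to 120 N. Pads are 22 mm wide; open, the fingers measure 114 mm over their backs; the gripper's body (76 mm by 85 mm) begins 54 mm behind the grasp point. The pads swing forward as they close: fully open they stand 13 mm farther back than shut.
Start: joints at [-1.391, 0.536, -0.004, 1.538, 0.003, 1.067, -0.071], TCP at [0.158, 0.63, 0.231] pointing down, gripper open.
Joint ranges: [-2.7, 2.7], [-0.37, 2.16], [-1.27, 1.26], [0.24, 2.4], [-1.31, 4.45], [0.19, 1.91], [-2.76, 2.76]. Speed limits (rad/s): [2.39, 2.39, 3.14, 3.14, 3.14, 3.14, 3.14].

### API

Orientations are given as a unit quaternion [w, x, y, z].
In Python, from workcell import bot gives the robot as it stands. Calls block until the motion is done:
- bot.goto(position, orientation): joint-space move of the TCP to a pose.
- bot.move_linear(position, attitude=None, max_speed=0.15, until_force=None): straight line of the TCP; attitude=None keeps the orientation; max_speed is the mean speed in m/s. With until_force (N) it stops when the force on the tool has changed by that much, and returns True; else False.
- bot.move_joints(angles): joint-space move.
- bot.move_gripper(opening, grip_force=None): finger opening in m; grip_force is the grip in N (None keeps the last); returns when the fingers have stopped.
- bot.hold(seconds).
- bot.solve_ik(position, orientation): joint angles nearest the present ones, or None.
- bot.get_state(): the state.
- bot.capture(name): name is "side" or "top" or "wrist"; returns the picture (480x640x3 uint8, blue, green, red); there is no depth.
- bot.get_calibration(name): a dict with "fx", "fy", "cx", "cy" (pixels), "cam_to_world" (4x4, takes a point from camera to world coordinates); the wrist camera has in their place "mount" (4x4, takes a point from camera to tool coordinates, whose origin is the TCP and whose axes are the tool frame's). Camera axes: x right, y up, looking along -z (the intrinsics and any distortion apply to the point x, -y, -z); pixel columns grow to the right and rows downward; lengths in m; the calibration is good to about 2 mm. The wrist camera is an equidistant fisheye: a pixel r from the principal point sees the ray r / f radians off the axis. A picture is of the moment at which its call begins: read the wrist's pose just before it. get_calibration takes no time and is no camera call.
A pose or a line that the arm cannot do raises bot.MotionError and nothing moves.
- bot.sign_off(): hands the job in, once; it reports no verdict.
Trained networks look in the newest picture that a camera, given by its name, has taken for a name from the list of things; names that differ only in an ending like _2 or _b are one class to them, and where a whole thing is asked for, a point or a joint stands for the part that bears it (a point fixed in the world has none). Each returns a list of dicts, best first, with "conf" (0 to 1); they miss things now and then, are a little off and sometimes report something else, mostly with a low value. They report only what shows in the picture. A call takes as long as a camera call.
- bot.recognise(camera, name): "location" ([x, y, z] in m, in world coordinates, good to about 4 mm: the middle of the surface that is visible of it).
The state is a dict: "t": time; "qpos": joint angles; "joint_vel": joint speeds; "tau": joint torques, N m; "ee_pos": TCP position; "ee_rot": TCP orientation; "contact_force": force on the tool from outside, world axes, zero at the start; "ft_torque": the same for the moment, N m; "width": finger opening in m.
Only numpy, scipy, OpenCV 4.12 (cv2) and the standard library are available. Lean on these libraries where they do the work, as an engineer would, in place of code of your own. Each camera call takes 0.05 s, during which the arm holds its last target. There are 200 camera calls.

## Working session

There is one attempt and no reset: what is moved stays moved. The work goes in short steps, each a Python script; the robot and the scene stay as the last script left them, time stands still between calls to the robot, and variables do not carry over. Pictures are saved under pics/ and viewed, about 12 in all and at most 16, crops included, and the job is handed in when it is done.

```bash
ls; mkdir -p pics
python3 - <<'E'
from workcell import bot
import cv2,numpy as np
s=bot.get_state();print(s['t'],s['ee_pos'],s['ee_rot'],s['width'])
a=bot.capture("top");b=bot.capture("side")
cv2.imwrite("pics/top0.png",a);cv2.imwrite("pics/side0.png",b)
for c in("top","side"):
    k=bot.get_calibration(c);print(c,k)
    for n in["chest","keeper_peg","bolt_peg","lid_handle","rail","tray","tray_handle","tray_in","mug","tomato_a","mill","ramekin","spoon","keeper","bolt","lid"]:
        try:print(n,[(np.round(d['location'],3).tolist(),round(d['conf'],2)) for d in bot.recognise(c,n)[:3]])
        except Exception as e:print(n,e)
print(bot.get_calibration("wrist"))
E
```

```text
pics
0.0 [0.15804295 0.62981441 0.23040383] [-0.70114661  0.70240463 -0.08668784  0.08663942] 0.08519863731742357
top {'fx': 522.5435033897377, 'fy': 522.5435033897377, 'cx': 320.67530559841936, 'cy': 235.75520507280774, 'cam_to_world': array([[ 0.05220831,  0.97645235, -0.20932057,  0.22417732],
       [-0.99863192,  0.05166313, -0.00807517,  0.06924896],
       [ 0.00292913,  0.20945579,  0.97781373,  1.58701994],
       [ 0.        ,  0.        ,  0.        ,  1.        ]])}
chest [([0.546, 0.173, 0.08], 0.84)]
keeper_peg [([0.46, 0.116, 0.083], 0.51)]
bolt_peg [([0.463, 0.226, 0.083], 0.6)]
lid_handle [([0.562, 0.175, 0.079], 0.63)]
rail [([0.539, -0.246, 0.033], 0.79), ([0.409, -0.023, 0.046], 0.41)]
tray [([0.544, -0.181, 0.033], 0.69)]
tray_handle [([0.55, -0.179, 0.031], 0.59)]
tray_in [([0.544, -0.176, 0.034], 0.95)]
mug [([0.784, -0.054, 0.042], 0.84)]
tomato_a [([0.7, 0.006, 0.046], 0.89), ([0.412, -0.021, 0.046], 0.88)]
mill [([0.509, 0.505, 0.11], 0.89)]
ramekin [([0.323, -0.344, 0.006], 0.66)]
spoon [([0.341, 0.253, 0.017], 0.58), ([0.51, 0.505, 0.112], 0.23)]
keeper [(
[... 948 characters left out ...]
0.505, 0.504, 0.081], 0.87)]
ramekin [([0.526, 0.124, 0.074], 0.53)]
spoon [([0.313, 0.235, 0.017], 0.69)]
keeper [([0.458, 0.123, 0.088], 0.64)]
bolt [([0.46, 0.206, 0.077], 0.72), ([0.402, -0.04, 0.043], 0.6)]
lid [([0.565, 0.159, 0.081], 0.9)]
{'fx': 371.64829954431775, 'fy': 371.64829954431775, 'cx': 309.7899848193551, 'cy': 241.5960731206469, 'mount': array([[-8.03138960e-04, -9.63727748e-01, -2.66886084e-01,
        -6.72389969e-02],
       [ 7.57862490e-05,  2.66886111e-01, -9.63728073e-01,
        -1.41767241e-01],
       [ 9.99999675e-01, -7.94233857e-04, -1.41309322e-04,
         8.13088099e-04],
       [ 0.00000000e+00,  0.00000000e+00,  0.00000000e+00,
         1.00000000e+00]])}
```

View pics/top0.png

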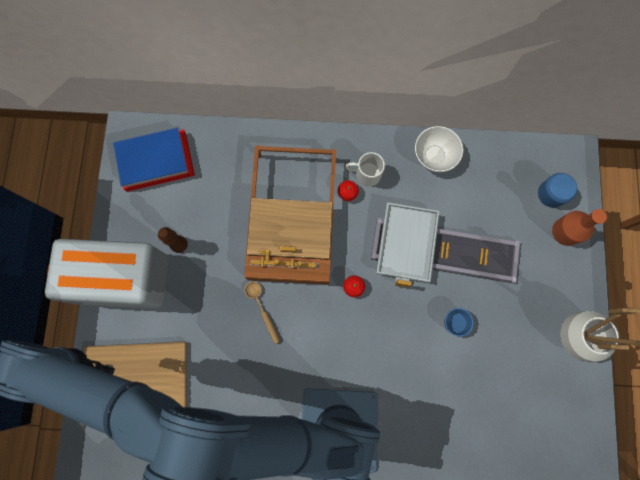

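View pics/side0.png

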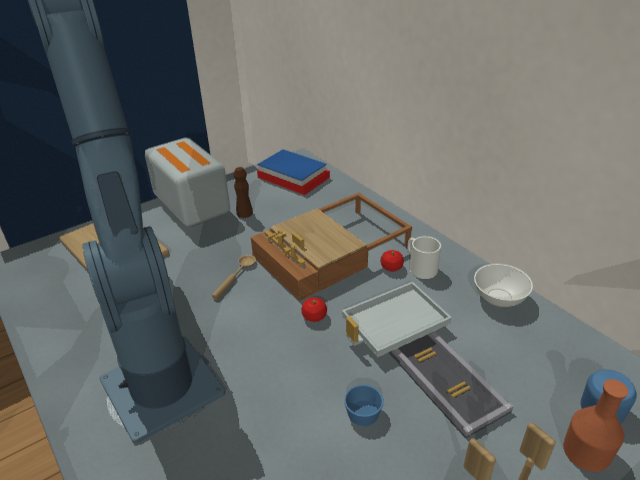

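Top: chest around px (290,240), tray at (407,243), rail running to (520,260), and the keeper and bolt pegs on the deck at y≈262. Next is a close wrist look at both.

```bash
cat > h.py <<'E'
from workcell import bot
import cv2,numpy as np
from scipy.spatial.transform import Rotation as R
def down(yaw):  # tool x -> (cos yaw, sin yaw), jaws along yaw+90deg
    q=(R.from_euler('z',yaw)*R.from_euler('x',-np.pi/2)).as_quat(); return [q[3],q[0],q[1],q[2]]
def tool():
    s=bot.get_state();q=s['ee_rot'];T=np.eye(4)
    T[:3,:3]=R.from_quat([q[1],q[2],q[3],q[0]]).as_matrix();T[:3,3]=s['ee_pos'];return T
def cam(c,T=None):
    k=bot.get_calibration(c);return k,(T@k['mount'] if c=='wrist' else k['cam_to_world'])
def proj(c,P,T=None):
    k,M=cam(c,T);p=(np.atleast_2d(P)-M[:3,3])@M[:3,:3];p=p*[1,-1,-1]
    if c=='wrist':
        r=np.hypot(p[:,0],p[:,1]);th=np.arctan2(r,p[:,2]);u=p[:,:2]*(th/np.maximum(r,1e-9))[:,None]
    else:u=p[:,:2]/p[:,2:]
    return u*[k['fx'],k['fy']]+[k['cx'],k['cy']]
def ray(c,uv,z,T=None):
    k,M=cam(c,T);u=(np.atleast_2d(uv)-[k['cx'],k['cy']])/[k['fx'],k['fy']]
    if c=='wrist':
        th=np.hypot(u[:,0],u[:,1]);d=np.c_[u*(np.sin(th)/th)[:,None],np.cos(th)]
    else:d=np.c_[u,np.ones(len(u))]
    d=(d*[1,-1,-1])@M[:3,:3].T;o=M[:3,3];return o+d*((z-o[2])/d[:,2])[:,None]
def snap(name,c='wrist'):
    T=tool();im=bot.capture(c);cv2.imwrite(f'pics/{name}.png',im);np.save(f'pics/{name}.npy',T);return T,im
def rec(c,n,k=3):return [(np.round(d['location'],3).tolist(),round(d['conf'],2)) for d in bot.recognise(c,n)[:k]]
def fit(loc,xy):  # rigid 2D: world = t + R(a) loc
    l=np.asarray(loc,float);w=np.asarray(xy,float);lc=l-l.mean(0);wc=w-w.mean(0)
    a=np.arctan2((lc[:,0]*wc[:,1]-lc[:,1]*wc[:,0]).sum(),(lc*wc).sum());c,s=np.cos(a),np.sin(a)
    Rm=np.array([[c,-s],[s,c]]);t=w.mean(0)-Rm@l.mean(0);return t,a,np.linalg.norm(t+l@Rm.T-w,axis=1)
E
python3 - <<'E'
from h import *
p=bot.get_state()['ee_pos'];bot.move_linear([p[0],p[1],0.36])
bot.goto([0.47,0.17,0.33],down(0))
snap('w1')
for n in["keeper_peg","bolt_peg","lid_handle","chest","keeper","bolt"]:print(n,rec('wrist',n))
bot.goto([0.5,-0.17,0.33],down(0))
snap('w2')
for n in["tray_in","tray_handle","tray","rail"]:print(n,rec('wrist',n))
print(bot.get_state()['t'])
E
```

```text
keeper_peg [([0.459, 0.12, 0.085], 0.69)]
bolt_peg [([0.46, 0.223, 0.082], 0.94)]
lid_handle []
chest [([0.523, 0.175, 0.084], 0.66), ([0.537, -0.171, 0.032], 0.64)]
keeper [([0.46, 0.117, 0.088], 0.9), ([0.559, 0.175, 0.083], 0.51), ([0.511, 0.503, 0.109], 0.48)]
bolt [([0.459, 0.224, 0.084], 0.65)]
tray_in [([0.539, -0.18, 0.03], 0.68)]
tray_handle [([0.54, -0.177, 0.031], 0.85)]
tray [([0.541, -0.179, 0.036], 0.81)]
rail [([0.536, -0.23, 0.03], 0.93)]
6.6083
```

View pics/w1.png

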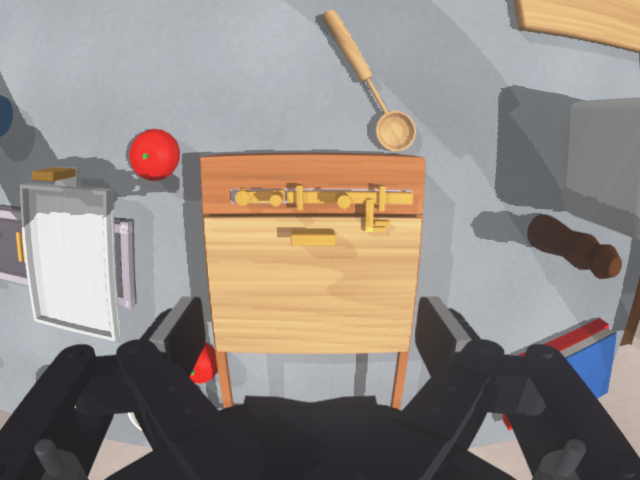

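View pics/w2.png

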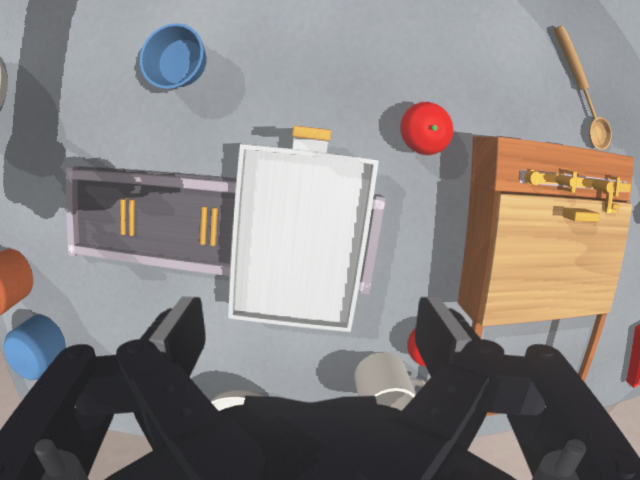

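w1: pivot at px (241,197), keeper peg (276,199), bolt peg (344,201), lid handle (313,239), deck front corners (201,157) and (425,157). w2: tray rim corners at (240,145), (378,160), (351,331), (230,318), handle (312,133), ridges at (207,226) and (127,217).

Run:
```python
from h import *
T=np.load('pics/w1.npy');f=lambda u,z,T:np.round(ray('wrist',[u],z,T)[0,:2],4)
bp=f((344,201),.114,T);kp=f((276,199),.114,T);lh=f((313,239),.109,T)
c=[f(u,.072,T) for u in((201,157),(425,157),(205,215),(422,215))]
print('bolt',bp,'keep',kp,'handle',lh,'corners',c)
mid=(c[0]+c[1])/2
print('chest fit',fit([(-95,30),(-55,0),(-140,-125),(-140,125),(-75,-125),(-75,125)],np.array([bp,lh,*c])*1000))
T2=np.load('pics/w2.npy')
r=np.array([f(u,.047,T2) for u in((240,145),(378,160),(351,331),(230,318))]);h=f((312,133),.086,T2)
print('tray rim',r,'sides',[np.linalg.norm(r[i]-r[i-1]) for i in range(4)],'handle',h)
ax=111;ay=81
print('tray fit',fit([(-ax,-ay),(-ax,ay),(ax,ay),(ax,-ay),(-130,0)],np.array([*r,h])*1000))
print('ridges',[f(u,.012,T2) for u in((207,226),(127,217))])
```

```text
bolt [0.4607 0.2052] keep [0.4589 0.1389] handle [0.5005 0.1752] corners [array([0.4174, 0.0523]), array([0.4165, 0.2986]), array([0.4827, 0.0539]), array([0.482 , 0.2987])]
chest fit (array([556.65120574, 176.00841107]), np.float64(0.0037073537250124594), array([0.95635513, 1.30060519, 1.83197058, 1.91400066, 3.22230256,
       2.18580121]))
tray rim [[ 0.4367 -0.2474]
 [ 0.4536 -0.0894]
 [ 0.6717 -0.1133]
 [ 0.6541 -0.2706]] sides [np.float64(0.21863439802556234), np.float64(0.1589012586482562), np.float64(0.21940560612709964), np.float64(0.15828155293653143)] handle [ 0.4249 -0.1655]
tray fit (array([ 554.04588318, -180.06671586]), np.float64(-0.10893516606435329), array([2.121396  , 2.20866874, 2.25228471, 2.53300101, 0.44111791]))
ridges [array([ 0.54  , -0.3012]), array([ 0.5263, -0.4182])]
```

```bash
cat >> h.py <<'E'
CT=np.array([.5567,.176]);CA=.0037;TT=np.array([.554,-.180]);TA=-.109
def rot(a):return np.array([[np.cos(a),-np.sin(a)],[np.sin(a),np.cos(a)]])
def ch(x,y,z):return np.r_[CT+rot(CA)@[x/1e3,y/1e3],z]
def tr(x,y,z):return np.r_[TT+rot(TA)@[x/1e3,y/1e3],z]
def F():s=bot.get_state();return np.round(s['contact_force'],1),round(s['width'],4),round(s['t'],1)
E
python3 - <<'E'
from h import *
for s in(1,-1):
    q=bot.solve_ik(ch(-95,-37,.2),down(CA+s*np.pi/2));print(s,None if q is None else np.round(q,2))
    q=bot.solve_ik(ch(110,0,.2),down(CA+s*np.pi/2));print(s,None if q is None else np.round(q,2))
E
```

```text
1 [-0.02  0.33 -0.43  1.98  0.18  0.87  2.6 ]
1 [-0.24  0.64 -0.13  1.44  0.09  1.07  2.76]
-1 [-0.96  0.35  0.71  2.03 -0.3   0.86 -0.08]
-1 [-0.78  0.75  0.76  1.48 -0.55  1.13  0.08]
```

Run:
```python
from h import *
q=down(CA-np.pi/2)
bot.goto(ch(-97,-37,.2),q)
bot.move_gripper(.026,20)
print('hit',bot.move_linear(ch(-97,-37,.096),max_speed=.1,until_force=8),F(),bot.get_state()['ee_pos'])
bot.move_gripper(.016);print(F())
for a in np.linspace(.08,1.3,9)[1:]:
    bot.move_linear(ch(-95-38*np.sin(a),-75+38*np.cos(a),.096),max_speed=.06)
print(F())
bot.move_gripper(.026)
bot.move_linear(ch(-95-38*np.sin(1.3),-75+38*np.cos(1.3),.17))
bot.hold(.3)
bot.move_linear(ch(-95,30,.17))
snap('w3');print(rec('wrist','keeper_peg'),rec('wrist','bolt_peg'),F())
```

```text
hit False (array([0.4, 0.5, 0.3]), 0.0254, 10.2) [0.46029806 0.13879526 0.09648727]
(array([-0.8, -0.9, -0.4]), 0.0162, 10.5)
(array([ 1.4, -0.2, -0.4]), 0.0159, 12.5)
[([0.453, 0.107, 0.084], 0.82)] [([0.461, 0.228, 0.08], 0.72)] (array([ 0.3, -0.3, -0.5]), 0.0261, 14.7)
```

View pics/w3.png

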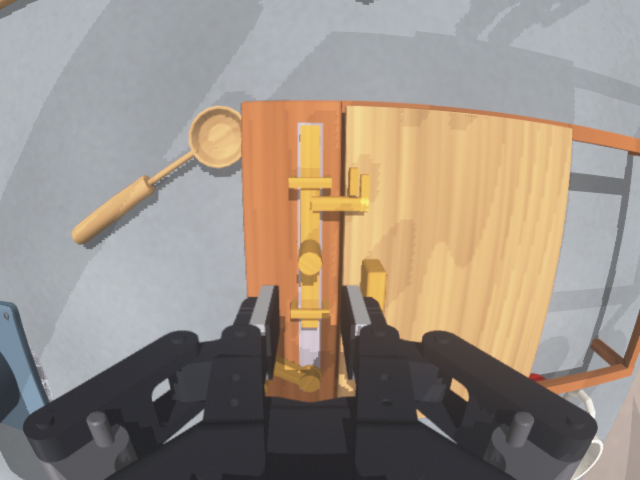

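Keeper now points to the robot (arm at px (288,370)) and the bolt peg at (310,260) lies in line with the jaws. Next: draw the bolt, then open the lid.

Run:
```python
from h import *
T=np.load('pics/w3.npy');print('peg',ray('wrist',[(310,260)],.114,T),ch(-95,30,.114))
print('hit',bot.move_linear(ch(-95,30,.098),max_speed=.1,until_force=8))
bot.move_gripper(.005,25);print(F())
bot.move_linear(ch(-95,0,.098),max_speed=.05);print(F())
bot.move_gripper(.028);bot.move_linear(ch(-95,0,.17));bot.hold(.2)
bot.move_linear(ch(-55,0,.17))
snap('w4')
print('hit',bot.move_linear(ch(-55,0,.098),max_speed=.1,until_force=8))
bot.move_gripper(.005,25);print(F())
bot.move_linear(ch(-35,0,.098),max_speed=.05);print(F())
```

```text
peg [[0.46179475 0.20738048 0.114     ]] [0.46158965 0.2056483  0.114     ]
hit False
(array([-3.8, -0.4,  6.2]), 0.0123, 15.8)
(array([-4.5, -0.3,  6.7]), 0.0126, 16.5)
hit False
(array([-1. , -0.3,  5.5]), 0.0113, 19.3)
(array([1.5, 0.3, 3.8]), 0.0111, 19.8)
```

Run:
```python
from h import *
bot.move_linear(ch(-55+164,0,.098),max_speed=.1);print(F())
bot.move_gripper(.04);bot.move_linear(ch(109,0,.2));bot.hold(.2)
bot.goto(ch(-60,0,.36),down(CA))
snap('w5')
for n in["tin1","lid_handle","keeper_peg","bolt_peg"]:print(n,rec('wrist',n,6))
print(F())
```

```text
(array([ 0.1, -0.4,  6.2]), 0.0113, 21.4)
tin1 [([0.594, 0.22, 0.045], 0.93), ([0.53, 0.224, 0.047], 0.79), ([0.594, 0.131, 0.047], 0.73)]
lid_handle [([0.711, 0.177, 0.08], 0.74)]
keeper_peg [([0.445, 0.108, 0.081], 0.77), ([0.353, 0.258, 0.009], 0.6), ([0.708, 0.178, 0.082], 0.43), ([0.46, 0.197, 0.081], 0.19)]
bolt_peg [([0.46, 0.194, 0.08], 0.88)]
(array([ 0.1, -0.5,  0.5]), 0.0399, 24.2)
```

View pics/w5.png

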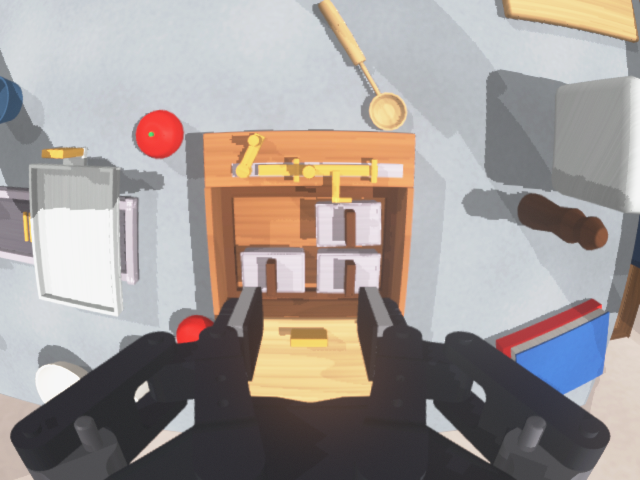

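Three tins, with bar tops at about px (350,228), (350,277) and (271,275), bars along chest x. No fourth tin can be seen. The bolt is drawn and the lid is open.

```bash
cat >> h.py <<'E'
def inch(p):return (rot(-CA)@(np.asarray(p)[:2]-CT)*1e3).round(1)
def intr(p):return (rot(-TA)@(np.asarray(p)[:2]-TT)*1e3).round(1)
def bars(im,T,z,lo,hi,to=inch):
    """dark brown grip bars whose top centre (at height z) lies in the box lo..hi (mm) of chest/tray frame"""
    h=cv2.cvtColor(im,cv2.COLOR_BGR2HSV)
    m=((h[...,2]<95)&(h[...,1]>90)&((h[...,0]<15)|(h[...,0]>170))).astype(np.uint8)
    m=cv2.morphologyEx(m,cv2.MORPH_OPEN,np.ones((3,3),np.uint8));out=[]
    n,_,st,c=cv2.connectedComponentsWithStats(m)
    for i in range(1,n):
        if 100<st[i,4]<4000:
            w=ray('wrist',[c[i]],z,T)[0];l=to(w)
            if (l>lo).all() and (l<hi).all():out.append((l.tolist(),c[i].round().tolist(),st[i,2:].tolist()))
    return out
E
python3 - <<'E'
from h import *
T=np.load('pics/w5.npy');im=cv2.imread('pics/w5.png')
for u in[(350,210),(350,247),(350,260),(350,292),(271,259),(271,291)]:print(u,inch(ray('wrist',[u],.068,T)[0]))
print(bars(im,T,.068,[-80,-120],[95,120]))
for u in[(350,228),(350,277),(271,275)]:print(im[u[1],u[0]])
print([inch(r) for r in ray('wrist',[(308,171),(309,342)],.11,T)])
E
```

```text
(350, 210) [-46.   48.3]
(350, 247) [-0.2 49.4]
(350, 260) [16.5 49.9]
(350, 292) [59.3 51.4]
(271, 259) [ 15.1 -47.4]
(271, 291) [ 57.8 -48.9]
[]
[ 75  96 147]
[ 75  95 144]
[ 72  93 143]
[array([-95.6,  -1.3]), array([107.6,  -0.6])]
```

Run:
```python
import cv2
im=cv2.imread('pics/w5.png')[185:305,225:400];cv2.imwrite('pics/w5c.png',cv2.resize(im,None,fx=4,fy=4,interpolation=cv2.INTER_CUBIC))
```

```text
(no output)
```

View pics/w5c.png

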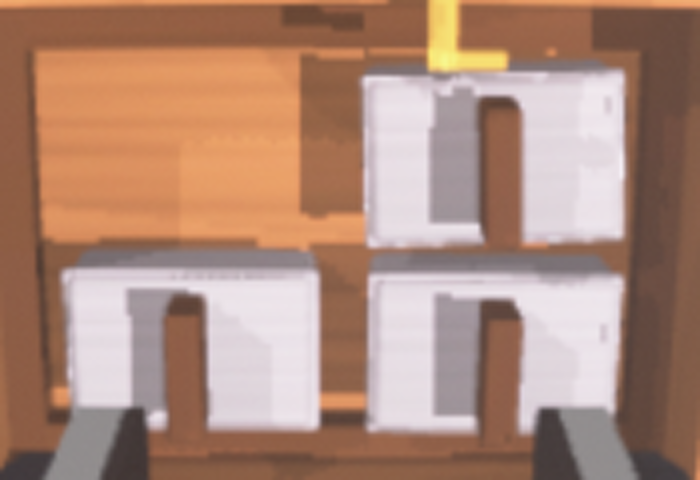

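Crop: box tops centred at image px A (348.5,225), B (348.7,273), C (273,272.5), with bars in their middles.

Run:
```python
from h import *
T=np.load('pics/w5.npy')
g=lambda x,y,z:inch(ray('wrist',[(225+x/4,185+y/4)],z,T)[0])
for n,(x0,x1,y0,y1) in dict(A=(365,622,75,245),B=(370,620,275,430),C=(65,318,270,430)).items():
    print(n,g(x0,y0,.044),g(x1,y0,.044),g(x0,y1,.044),g(x1,y1,.044),g((x0+x1)/2,(y0+y1)/2,.044))
print('bars',[g(500,y,.068) for y in(106,240)],[g(501,y,.068) for y in(310,440)],[g(185,y,.068) for y in(304,436)])
for y in(0,-90):
  for x in (-80,0,90): print(x, [bot.solve_ik(tr(xx,0,.073),down(TA)) is not None for xx in(-66,0,66)])
```

```text
A [-49.4   8.5] [-49.9  89.6] [5.7 8.7] [ 5.9 92.1] [-22.2  49.3]
B [15.8 10.3] [16.  91.9] [70.  10.6] [71.  95.2] [42.6 51.6]
C [ 14.2 -88.9] [14.1 -6.4] [ 70.8 -92.3] [70.  -6.8] [ 41.6 -48.2]
bars [array([-44.2,  48.3]), array([-2.8, 49.4])] [array([19.7, 50.3]), array([63.5, 51.9])] [array([ 17.7, -47.1]), array([ 62. , -48.7])]
-80 [True, True, True]
0 [True, True, True]
90 [True, True, True]
-80 [True, True, True]
0 [True, True, True]
90 [True, True, True]
```

```bash
cat >> h.py <<'E'
def pick(x,y,yaw=0.):
    q=down(CA+yaw);bot.move_gripper(.04,60);bot.goto(ch(x,y,.2),q)
    if bot.move_linear(ch(x,y,.050),max_speed=.12,until_force=8):print('early',tool()[:3,3],F());
    bot.move_gripper(.003,60);print('grip',F())
    bot.move_linear(ch(x,y,.16),max_speed=.12);print('up',F());return bot.get_state()['width']>.008
def place(x,y=0.):
    bot.goto(tr(x,y,.16),down(TA));print('over',F())
    if bot.get_state()['width']<.008:return False
    hit=bot.move_linear(tr(x,y,.071),max_speed=.06,until_force=5);print('down',hit,tool()[2,3].round(4),F())
    bot.move_gripper(.04);bot.move_linear(tr(x,y,.2),max_speed=.15);return True
def look(n):
    bot.goto([.42,.0,.42],down(0));T,im=snap(n)
    for d in bot.recognise('wrist','tin1')[:7]:print(np.round(d['location'],3),'chest',inch(d['location']),'tray',intr(d['location']),round(d['conf'],2))
    return T,im
E
python3 - <<'E'
from h import *
if pick(41,-48.3):print(place(66))
look('w6');print(F())
E
```

```text
grip (array([-1.8, -0.4,  6.3]), 0.0106, 27.0)
up (array([-0.4, -0.6, -2.8]), 0.0105, 28.1)
over (array([ 0.7,  0.4, -2.2]), 0.0108, 29.3)
down True 0.0748 (array([ 0.2, -0.2,  5.6]), 0.0103, 30.6)
True
[0.53  0.218 0.046] chest [-26.4  41.6] tray [-67.  392.5] 0.7
[0.59  0.217 0.046] chest [33.5 41. ] tray [ -7.4 398.7] 0.7
[ 0.606 -0.18   0.069] chest [  47.6 -356.5] tray [51.3  5.3] 0.59
(array([ 1.4, -0.2,  0.7]), 0.0404, 33.4)
```

View pics/w6.png

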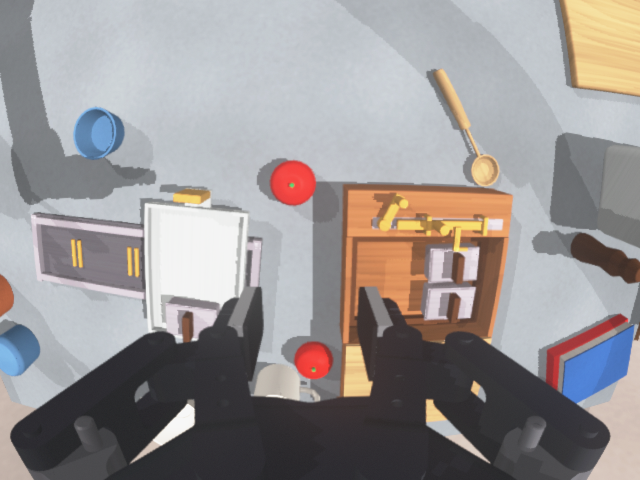

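The tin stands at the tray's far end (px 190,318). The other two are still in the chest at (455,263) and (450,302), not displaced.

Run:
```python
from h import *
if pick(42,51.5):print(place(0))
look('w7');print(F())
```

```text
grip (array([-0.8, -0.2,  6.4]), 0.0105, 36.7)
up (array([ 0.9,  0.5, -2.9]), 0.0104, 37.8)
over (array([ 0. ,  1. , -2.2]), 0.0104, 39.3)
down True 0.0748 (array([-1.3,  1. ,  5.1]), 0.0104, 40.6)
True
[0.532 0.217 0.046] chest [-24.6  41.2] tray [-65.2 392.3] 0.8
[ 0.608 -0.185  0.068] chest [  49.5 -360.8] tray [53.7  1.2] 0.75
[ 0.546 -0.176  0.069] chest [ -12.3 -352.5] tray [-8.6  2.6] 0.7
(array([-0.7, -0.7,  0.3]), 0.0398, 43.3)
```

Run:
```python
from h import *
if pick(-22,49.8):print(place(-66))
look('w8');print(F())
bot.goto([.43,-.17,.36],down(0));T,im=snap('w9')
print(rec('wrist','tin1',5))
```

```text
grip (array([-1.8, -0.4,  6.3]), 0.0104, 46.5)
up (array([ 0.1,  0.4, -1. ]), 0.0108, 47.6)
over (array([-0.3, -0.7, -1.2]), 0.0103, 49.1)
down True 0.0747 (array([-0.6,  0.4,  7.2]), 0.011, 50.4)
True
[ 0.546 -0.174  0.068] chest [ -12.2 -349.7] tray [-8.8  5.4] 0.94
[ 0.483 -0.165  0.07 ] chest [ -74.9 -341. ] tray [-72.1   6.9] 0.89
[ 0.608 -0.181  0.068] chest [  49.8 -357.5] tray [53.6  4.6] 0.59
[ 0.408 -0.023  0.044] chest [-148.9 -198.6] tray [-161.7  140.1] 0.49
(array([-0.4,  0.8,  0.1]), 0.0395, 53.0)
[([0.613, -0.186, 0.068], 0.74), ([0.547, -0.185, 0.07], 0.7), ([0.483, -0.168, 0.069], 0.59)]
```

View pics/w9.png

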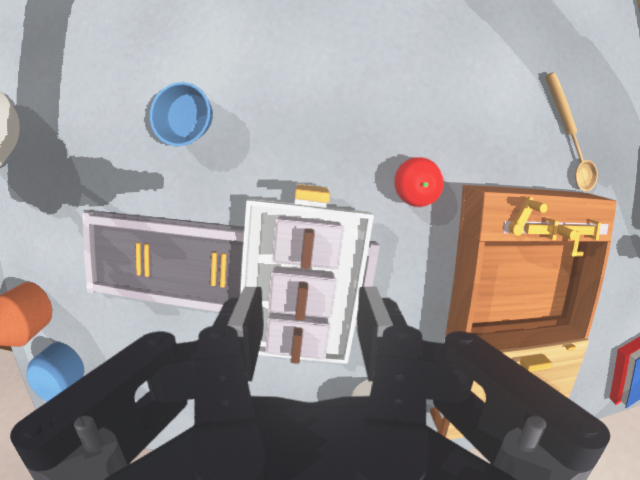

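All three tins stand upright in the tray (bars at px (308,249), (302,300), (297,345)) and the chest is empty. Now I'll slide the tray.

Run:
```python
from h import *
bot.move_gripper(.07,40)
bot.goto(tr(-133,0,.18),down(TA))
print(bot.move_linear(tr(-133,0,.052),max_speed=.1,until_force=8),F())
bot.move_gripper(.03,40);print(F(),intr(tool()[:3,3]))
bot.move_linear(tr(-133,-120,.052),max_speed=.04);print(F())
bot.move_gripper(.07);bot.hold(.4)
bot.move_linear(tr(-133,-120,.2));bot.hold(.3)
bot.goto([.43,-.25,.36],down(0));T,im=snap('w10')
print(rec('wrist','tin1',5),rec('wrist','tray_in'),F())
```

```text
False (array([ 1. ,  0.4, -0.4]), 0.07, 56.4)
(array([-0.9, -1.4,  6. ]), 0.0393, 56.8) [-132.6   -0.9]
(array([-1.7,  0. ,  7.1]), 0.0391, 59.9)
[([0.532, -0.297, 0.071], 0.77), ([0.467, -0.285, 0.07], 0.74), ([0.599, -0.302, 0.069], 0.74)] [([0.505, -0.28, 0.035], 0.62), ([0.6, -0.303, 0.069], 0.58)] (array([-0.1, -0.3, -0.6]), 0.0699, 63.0)
```

View pics/w10.png

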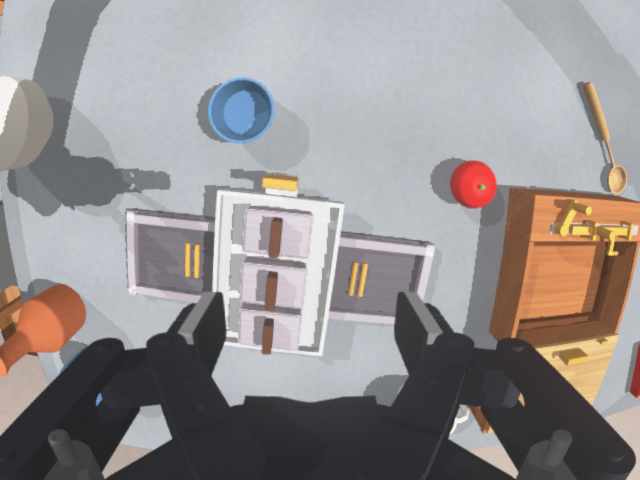

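Tray is in the middle position (handle px 281,184), with one ridge pair exposed on each side and the tins upright. Now the lid and bolt.

Run:
```python
from h import *
T=np.load('pics/w10.npy');print('handle tray frame',intr(ray('wrist',[(281,183)],.086,T)[0]))
q=down(CA-np.pi/2)
bot.move_gripper(.035,30)
bot.goto(ch(109,0,.22),q)
print('hit',bot.move_linear(ch(109,0,.098),max_speed=.1,until_force=8))
bot.move_gripper(.005,30);print(F())
bot.move_linear(ch(-50,0,.098),max_speed=.1);print(F())
print('stop',bot.move_linear(ch(-57,0,.098),max_speed=.03,until_force=12),F(),inch(tool()[:3,3]))
bot.move_gripper(.035);bot.move_linear(ch(-56,0,.18))
bot.move_linear(ch(-95,0,.18))
print('hit',bot.move_linear(ch(-95,0,.098),max_speed=.1,until_force=8))
bot.move_gripper(.005,30);print(F())
print('stop',bot.move_linear(ch(-95,32,.098),max_speed=.04,until_force=12),F(),inch(tool()[:3,3]))
bot.move_gripper(.03);bot.move_linear(ch(-95,31,.2))
bot.goto([.42,.17,.38],down(0));snap('w11')
for n in["keeper_peg","bolt_peg","lid_handle"]:print(n,rec('wrist',n))
print(F())
```

```text
handle tray frame [-132.5 -116.5]
hit False
(array([-1.3, -0.1,  4.4]), 0.0108, 67.0)
(array([0.2, 1. , 8.1]), 0.0109, 68.8)
stop True (array([0.9, 0.3, 1.7]), 0.011, 69.0) [-55.5   0.7]
hit False
(array([-2.6, -0.5,  5.8]), 0.0124, 71.8)
stop False (array([-2.8, -5.9,  7.9]), 0.0126, 72.7) [-95.4  30.4]
keeper_peg [([0.446, 0.108, 0.082], 0.74)]
bolt_peg [([0.528, 0.175, 0.083], 0.74), ([0.46, 0.222, 0.082], 0.64)]
lid_handle [([0.534, 0.173, 0.081], 0.61)]
(array([0.5, 0.3, 0.3]), 0.0299, 75.3)
```

View pics/w11.png

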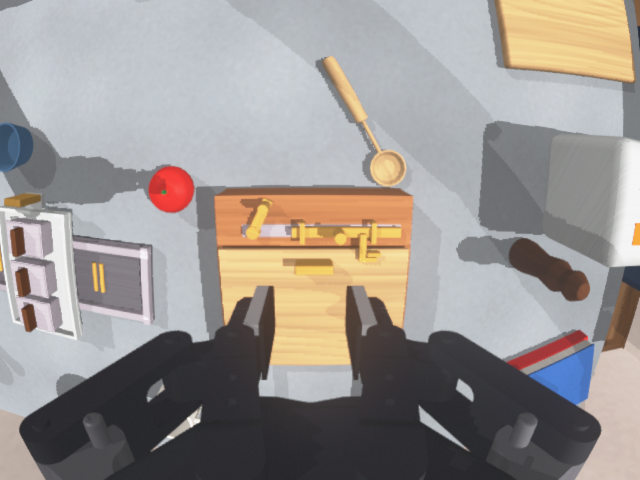

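Lid is shut (handle px (313,270)) and the bolt shot (peg (341,235), hook behind the cleat). A numeric check with the fixed camera, then hand in.

Run:
```python
from h import *
T=np.load('pics/w11.npy')
print('handle',inch(ray('wrist',[(314,269)],.109,T)[0]),'bolt',inch(ray('wrist',[(341,236)],.114,T)[0]))
bot.goto([.35,.25,.4],down(0))
_,im=snap('top2','top');a=cv2.imread('pics/top0.png')
def rim(b,lo):  # bright tray outline
    h=cv2.cvtColor(b,cv2.COLOR_BGR2HSV);return h
for n in('tray_in','tray_handle','tray','tin1'):print(n,[(intr(d['location']),round(d['conf'],2)) for d in bot.recognise('top',n)[:4]])
# handle brass blob before/after
for b in(a,im):
    h=cv2.cvtColor(b,cv2.COLOR_BGR2HSV);m=cv2.inRange(h,(12,120,120),(28,255,255))
    n,_,st,c=cv2.connectedComponentsWithStats(m)
    print([(intr(ray('top',[c[i]],.086)[0]),int(st[i,4])) for i in range(1,n) if st[i,4]>25 and abs(intr(ray('top',[c[i]],.086)[0])[0]+130)<25])
cv2.imwrite('pics/top2c.png',cv2.resize(im[120:320,220:540],None,fx=2.4,fy=2.4))
```

```text
handle [-57.   -0.4] bolt [-98.2  30.2]
tray_in [(array([ -25.4, -108.1]), 0.56), (array([-136.3,  274.3]), 0.36)]
tray_handle [(array([ -16.1, -111.7]), 0.69), (array([125.6, 200.2]), 0.56)]
tray [(array([ -23.9, -112.8]), 0.92), (array([-131.3,  391.3]), 0.37)]
tin1 [(array([  -0., -113.]), 0.96), (array([ -74.7, -112.1]), 0.87), (array([  63.5, -113.3]), 0.68)]
[(array([-146.5,  342.9]), 1664), (array([-133.8,    0.6]), 54), (array([-152.2, -659.5]), 315)]
[(array([-144.7,  341.1]), 1466), (array([-134.7, -118.1]), 58), (array([-152.2, -659.6]), 319)]
```

View pics/top2c.png

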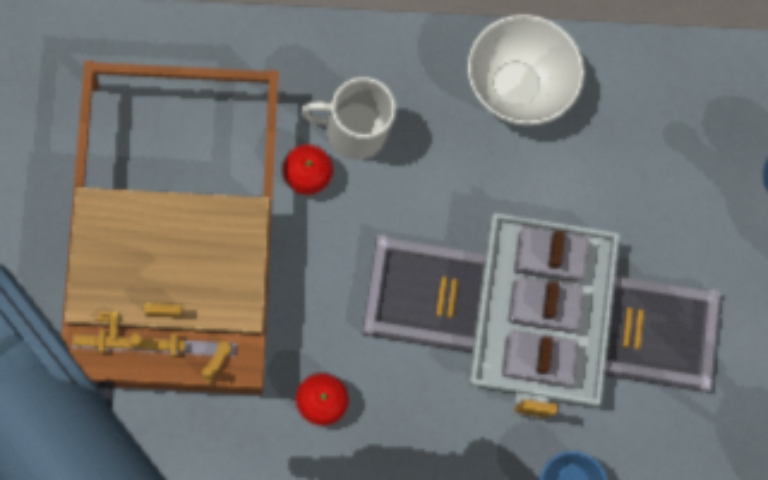

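The top view shows the lid shut, the bolt shot and three upright tins in the tray, which sits between the two exposed ridge pairs. The handle has moved 118.7 mm against 120 nominal, so it is inside the stop.

```bash
python3 -c "
from h import *
print(F());bot.sign_off();print(bot.get_state()['t'])"
```

```text
(array([-0.1, -0.1,  0.4]), 0.0299, 76.1)
the job is handed in; nothing more can be done
the job is handed in; nothing more can be done
```

The job is done and handed in at about 76 s. I swung the keeper clear, drew the bolt and opened the lid. The chest held three tins, and I stood all of them upright in a row on the tray floor. I then slid the tray into the middle stop, shut the lid and shot the bolt home.

**Last checks**
- **Lid and bolt:** the lid handle measured at chest x −57 mm and the bolt peg at y 30 mm, both as they should be when shut and shot. The bolt peg's x read −98 mm against the stated −95, within camera error.
- **Tray:** by the top camera its handle moved 118.7 mm against 120 nominal. An earlier wrist estimate put it at 116.5 mm. The networks put the tray and tins nearer 110 mm, but they see only the visible surface and are coarser. I took the tray as settled in the stop, since the first two figures are within its 6 mm tolerance.
- **Tins and bystanders:** the three tins look upright inside the rim. The mug, tomatoes, cup and spoon look untouched in the last pictures. I did not measure any of the bystanders.
- **Robot:** it finished clear of everything, with about zero force on the tool.

I saw no knocked tin and no grip slip.

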